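Wind the cast level and poise the toe bone over its hollow

ROBOT

A 7-joint arm with a two-finger parallel gripper is mounted at the origin on a cart in front of the work surface, level with it; the furniture and walls round the work are solid. World frame = base frame: x ahead of the robot, y to its left, z up, the work surface at z = 0. Lengths are in m, angles in rad, forces in N, time in s.
With the tool pointing down it reaches from about 0.425 to 0.8 m from the base axis. Payload 8.3 kg.
Tool frame: the origin (TCP) lies at the very end of the fingers, on their centre line; the grasp point (between the pads) lies robot.hold_point_z behind it (robot.hold_point_z is the distance from the TCP to the grasp point, in m); z points along the fingers, x is the direction in which the jaws open and shut, and the axes are right-handed (so a half turn about z gives the same grasp; the last joint's range is limited). The gripper opens to 85 mm and grips with 20 to 120 N. Pads are 22 mm wide; open, the fingers measure 114 mm over their backs; the gripper's body (76 mm by 85 mm) begins 54 mm behind the grasp point. The pads swing forward as they close: fully open they stand 13 mm farther back than shut.
Start: joints at [1.13, 0.383, 0.016, 1.37, -0.006, 1.388, -0.046], TCP at [0.231, -0.581, 0.201] pointing down, gripper open.
Joint ranges: [-2.95, 2.95], [-0.25, 2.06], [-1.52, 1.56], [0.18, 2.33], [-1.44, 4.58], [0.02, 2.06], [-3.01, 3.01]. Speed limits (rad/s): [2.39, 2.39, 3.01, 3.01, 3.14, 3.14, 3.14].

INTERFACE

Orientations are given as a rotation vector (axis times angle).
In Python, from station import robot gives the robot as it stands. The module is installed in compiled form; this text tells all that it offers.
- The arm moves only by the tool send_rows, never from a script. Its argument "rows" is one flat list of numbers, 5 for each row, row after row: the closure, from 0 (fully open) to 1 (shut), then the shift along the tool's x, y, z in cm, then the turn about the tool's z in rad. A call has 1 to 10 rows; each row shifts and turns the commanded pose from where the row before left it, along the tool's axes as they then stand; what a row does not reach is not made up. A row lasts 1/8 s, in which the tool goes at most 62.5 mm and 10.7 degrees, less where a joint would pass 70% of its speed; a pose out of reach is approached as far as the arm can. A call with a gripper value outside its range is refused whole. The fingers move at their own pace and stop on an object; "squeeze" is the grip in N (left out, the last holds). Time passes only in rows, so rows that do not move let the fingers close. It gives the time, the measured TCP pose, the force and the opening at its end, in the units of the state.
- robot.state(): the state, without advancing time (a new reading comes with each control period).
- robot.get_image(name): name is "scene" or "top" or "wrist"; returns the picture (384x512x3 uint8, blue, green, red); there is no depth.
- robot.calibration(name): a dict with "intrinsics" (3x3 intrinsics, pixels), "dist" ([k1, k2, p1, p2, k3] as OpenCV has them; the pictures are not rectified), "position" and "orientation" of the camera in the world; the wrist camera has in their place "hand_eye" (4x4, takes a point from camera to tool coordinates, whose origin is the TCP and whose axes are the tool frame's). Camera axes: x right, y up, looking along -z (the intrinsics and any distortion apply to the point x, -y, -z); pixel columns grow to the right and rows downward; lengths in m; the calibration is good to about 2 mm. A picture is of the moment at which its call begins: read the wrist's pose just before it. calibration takes no time and is no camera call.
- robot.job_done(): hands the job in, once; it reports no verdict.
Trained networks look in the newest picture that a camera, given by its name, has taken for a name from the list of things; names that differ only in an ending like _2 or _b are one class to them, and where a whole thing is asked for, a point or a joint stands for the part that bears it (a point fixed in the world has none). Each returns a list of dicts, best first, with "score" (0 to 1); they miss things now and then, are a little off and sometimes report something else, mostly with a low value. They report only what shows in the picture. A call takes as long as a camera call. They do not tell look-alikes from the thing itself.
- robot.search_frame(name, camera): "rect" ([left, top, right, bottom] as shares, 0 to 1, of the picture: columns of its width, rows of its height, round what is visible of it).
- robot.pinpoint(name, camera): "xy" ([column, row] as shares, 0 to 1, of the picture: columns of its width, rows of its height: a listed point, or the origin of a listed thing).
The state is a dict: "time_s": time; "joint_positions": joint angles; "joint_velocities": joint speeds; "joint_torque": joint torques, N m; "tool_pos": TCP position; "ee_rot": TCP orientation; "wrist_force": force on the tool from outside, world axes, zero at the start; "moment": the same for the moment, N m; "grip_width": opening from 0.0 (shut) to 1.0 (fully open).
Only numpy, scipy, OpenCV 4.12 (cv2) and the standard library are available. Lean on these libraries where they do the work, as an engineer would, in place of code of your own. Each camera call takes 0.05 s, during which the arm holds its last target. There are 200 camera calls.

TASK

I am about to glue this toe bone into its plaster cast, but the cast has been left tipped over on the tilting stand: wind the stand's hand crank clockwise (seen from above) until the cast lies level. Then pick up the toe bone, carry it over the stones and the brown bottle without disturbing them, and bring it over the hollow moulded for it, big end over the big hollow and small end over the small one, level and lined up, about a centimetre above the face of the cast and not touching it. Finish there still holding the bone in the air, so that I can brush adhesive into the hollow underneath: do not put it down or let it go.

Things in the scene. Friction and masses are not known exactly. Their poses are not given: they have to be found in the camera images.
- toe_bone: pale dumb-bell-shaped fossil toe bone lying on the bench, 92 mm long, about 60 g; big end 36 wide and 30 high, small end 32 wide and 24 high, waist 21 wide and 23 high. Origin on its underside (at bench height while it lies), within 3 mm of mid-length; z up. Its long axis, small to big end, points 2.187 rad anticlockwise of the body's x axis (yaw + 2.187 rad in the world)
- big_end (a point): point on the underside plane of the toe bone, under the middle of its big end, on its long axis
- small_end (a point): point on the underside plane of the toe bone, under the middle of its small end, on its long axis; 58 mm from big_end
- bone_waist (a point): the place to pinch the toe bone: on its waist, 21 mm above its underside plane (the waist's top is at 23 mm), fingers closing across the long axis, 31 mm from big_end and 27 mm from small_end along it
- bed_face (a point): cream plaster cast, 84 x 122 x 30 mm, clamped on the stand's tray, its face hollowed 11 to 14 mm deep in the shape of the bone's underside, 2.5 mm wider all round. Origin in the middle of its upper face (plane of the rim); x across, y along the hollow from small to big end (towards the crank), z out of the face: level when z points up, the face then 88 mm above the bench
- big_hollow (a point): on the plane of the cast's upper face, over the middle of the hollow for the big end: the bone's big_end belongs straight above it
- small_hollow (a point): the same for the small end, 58 mm from big_hollow
- stand: dark grey tilting stand, bolted to the bench; base plate 150 x 246 x 14 mm. Origin on the bench below the trunnion axis and the middle of the cast; y along that axis towards the crank, z up. Cheeks beside the tray reach 87 mm up at y = -82..-71 and 71..82 mm; the worm housing beyond the +y cheek reaches 98 mm up, out to y = 147 mm
- tilt (a joint): lean of tray and cast about the trunnion axis: 0 level, positive when the face leans towards the robot; starts between 0.67 and 1.0 rad. It moves only through the crank (worm drive, 15 : 1, stays where it is left): tilt = -crank / 15
- crank (a joint): angle of the hand crank about its upright shaft: grows when turned clockwise seen from above, 0 when the cast is level; starts between -15 and -10 rad (1.6 to 2.4 turns to wind), stops at -20 and +6. Turns stiffly: about 1.5 N at the handle
- crank_axis (a point): point on the fixed, upright crank shaft's axis, at the same height as the point handle (143 mm above the bench)
- handle (a point): the crank's handle, 45 mm out from the shaft: an upright round black grip, 17 mm in diameter, 42 mm high (115 to 157 mm above the bench), that spins freely on its pin, so the hand need not turn with it. The point is on its axis, 14 mm below its top, 28 mm above the crank arm
- stone_tall: pointed pinkish stone, 72 x 74 x 71 mm high, loose, between bone and stand; origin at the centre of its underside; leave it
- stone_round: pinkish stone, 44 x 60 x 46 mm, loose, on the robot's side of the bone; origin at the centre of its underside; leave it
- brown_bottle: brown bottle with black cap, 54 mm in diameter, 105 mm high, loose, standing between bone and stand; origin at the centre of its underside; leave it standing
Mind the look-alikes: they are no part of the job. What is shaped like the toe_bone but orange is not meant.

How it is judged:
On the way, in this order (a step that is already met when the one before it is completed fails the run):
1. the cast is wound level while the bone still lies on the bench (value of joint tilt between -0.06 and 0.06 rad and height (world z) of toe_bone below 0.03 m), for 0.3 s.
2. the bone is lifted and carried clear of the bench (height (world z) of toe_bone above 0.06 m and contact force between toe_bone and the fingers above 0.3 N), for 0.2 s.
At the end, for the whole second after the job is handed in: the cast is level within 0.06 rad; big_end and small_end of the bone each lie within 8 mm (horizontally) of big_hollow and small_hollow and 3 to 20 mm above the plane of the cast's face, the bone upright within 0.17 rad, at rest, gripped by the fingers and touching neither cast nor stand (value of joint tilt between -0.06 and 0.06 rad and horizontal distance between big_end and big_hollow below 0.008 m and horizontal distance between small_end and small_hollow below 0.008 m and z of big_end in the frame of bed_face between 0.003 and 0.02 m and z of small_end in the frame of bed_face between 0.003 and 0.02 m and angle between toe_bone's own z axis and vertical below 0.17 rad and contact force between toe_bone and stand below 0.05 N and contact force between toe_bone and the fingers above 0.5 N and linear speed of toe_bone below 0.01 m/s); the arm keeps its last pose, push and grip.
It fails at once if the tall pink stone moved by more than 15 mm (distance of stone_tall from where it was at the start of the episode above 0.015 m).
It fails at once if the small round stone moved by more than 15 mm (distance of stone_round from where it was at the start of the episode above 0.015 m).
It fails at once if the brown bottle moved by more than 15 mm (distance of brown_bottle from where it was at the start of the episode above 0.015 m).
It fails at once if the brown bottle tipped over (angle between brown_bottle's own z axis and vertical above 0.3 rad).
It fails at once if the bone pressed against the cast or stand with more than 1 N (contact force between toe_bone and stand above 1 N).
It also fails if it takes over 72 s, if anything falls off the work surface, if the arm or the gripper's body presses on something with over 40 N, if the wrist force passes 120 N, or if a joint passes its speed limit or range.

## Working session

There is one attempt and no reset: what is moved stays moved. The work goes in short steps, Python scripts to look and compute and a tool call to move; the robot and the scene stay as the last step left them, time stands still between calls to the robot, and variables do not carry over. Pictures are saved under pics/ and viewed, about 8 in all and at most 12, crops included, and the job is handed in when it is done.

Besides the shell and the picture viewer there is one more tool, called by a JSON object that holds its "name" and its "arguments", one argument or row to a line. send_rows: Moves the arm, as the interface text tells. Its arguments: {"type":"object","properties":{"rows":{"type":"array","items":{"type":"number"}},"squeeze":{"type":"number"}},"required":["rows"]}

```bash
mkdir -p pics; cat > h.py <<'E'
import numpy as np, cv2
from scipy.spatial.transform import Rotation as R
from station import robot
def campose(c):
    k=robot.calibration(c)
    if 'hand_eye' in k:
        s=robot.state(); T=np.eye(4); T[:3,:3]=R.from_rotvec(s['ee_rot']).as_matrix(); T[:3,3]=s['tool_pos']
        T=T@np.array(k['hand_eye']); return k,T[:3,:3],T[:3,3]
    o=np.array(k['orientation'],float)
    M=o if o.shape==(3,3) else R.from_rotvec(o).as_matrix() if o.size==3 else R.from_quat(o).as_matrix()
    return k,M,np.array(k['position'])
def ray(c,xy):
    k,M,p=campose(c)
    px=np.array([[xy[0]*512,xy[1]*384]],float)
    u=cv2.undistortPoints(px[None],np.array(k['intrinsics'],float),np.array(k['dist'],float))[0,0]
    d=M@np.array([u[0],-u[1],-1]); return p,d/np.linalg.norm(d)
def onz(c,xy,z):
    p,d=ray(c,xy); return p+d*(z-p[2])/d[2]
def proj(c,P):
    k,M,p=campose(c); q=M.T@(np.array(P)-p); q=q*[1,-1,-1]
    return cv2.projectPoints(q[None],np.zeros(3),np.zeros(3),np.array(k['intrinsics'],float),np.array(k['dist'],float))[0].ravel()
def tri(rays):
    A=sum(np.eye(3)-np.outer(d,d) for p,d in rays); b=sum((np.eye(3)-np.outer(d,d))@p for p,d in rays)
    return np.linalg.solve(A,b)
E
python3 - <<'E'
from h import *
print(robot.state()); print(robot.hold_point_z)
for c in ['scene','top','wrist']:print(c,robot.calibration(c))
a=robot.get_image('scene');b=robot.get_image('top')
cv2.imwrite('pics/s.png',a);cv2.imwrite('pics/t.png',b)
Z=dict(toe_bone=0,big_end=0,small_end=0,bone_waist=.021,bed_face=.088,stand=0,crank_axis=.143,handle=.143,stone_tall=0,stone_round=0,brown_bottle=0)
for n,z in Z.items():
  for c in ['scene','top']:
    print(n,c,[(round(r['score'],2),np.round(np.array(r['xy'])*[512,384]),np.round(onz(c,r['xy'],z),3)) for r in robot.pinpoint(n,c)[:3]])
E
```

```text
{'time_s': 0.0, 'joint_positions': array([ 1.1301017 ,  0.38420615,  0.01634162,  1.37118726, -0.00631333,
        1.38819939, -0.04650289]), 'joint_velocities': array([-1.05408531e-03, -6.44404886e-04, -1.11918997e-03, -6.51823305e-04,
        3.02863682e-04, -2.08794182e-03,  5.59715080e-05]), 'joint_torque': array([ 2.54348824e-04, -6.27597427e+01,  8.44301116e-01, -3.71822906e+01,
        1.64373819e-02,  1.41335686e-02, -5.31804369e-05]), 'tool_pos': array([ 0.23038647, -0.58036823,  0.20008363]), 'ee_rot': array([-2.59823595e+00,  1.76406634e+00,  2.54422502e-03]), 'wrist_force': array([-0.99556309,  0.26042284,  0.69222121]), 'moment': array([0.00255363, 0.01201919, 0.01531328]), 'grip_width': 1.0016638012359276}
0.0187
scene {'intrinsics': array([[427.03915956,   0.        , 258.25545784],
       [  0.        , 427.03915956, 194.83429029],
       [  0.        ,   0.        ,   1.        ]]), 'dist': array([-0.02579837,  0.        ,  0.        ,  0.        ,  0.        ]), 'position': array([-0.05138523,  0.55221497,  0.8490448 ]), 'orientation': array([ 0.48912981, -0.7704468
[... 3171 characters left out ...]
rray([0.567, 0.1  , 0.143]))]
handle scene [(0.6, array([315., 162.]), array([0.595, 0.075, 0.143])), (0.55, array([316., 175.]), array([0.554, 0.097, 0.143]))]
handle top [(0.55, array([315., 189.]), array([0.591, 0.069, 0.143]))]
stone_tall scene [(0.87, array([276., 245.]), array([0.508, 0.229, 0.   ]))]
stone_tall top []
stone_round scene [(0.57, array([282., 289.]), array([0.391, 0.279, 0.   ])), (0.51, array([367., 177.]), array([ 0.598, -0.119, -0.   ]))]
stone_round top [(0.74, array([232., 268.]), array([0.39 , 0.282, 0.   ]))]
brown_bottle scene [(0.91, array([260., 213.]), array([0.62 , 0.216, 0.   ])), (0.52, array([282., 291.]), array([0.388, 0.28 , 0.   ]))]
brown_bottle top []
```

```bash
python3 - <<'E'
import cv2
a=cv2.imread('pics/s.png');b=cv2.imread('pics/t.png')
a=cv2.resize(a[110:320,100:420],None,fx=2.4,fy=1.4*1.0) if 0 else cv2.resize(a[120:320,110:430],(480,300))
b=cv2.resize(b[110:300,110:414],(480,300))
cv2.imwrite('pics/st.png',cv2.vconcat([a,b]))
E
```

```text
(no output)
```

View pics/st.png

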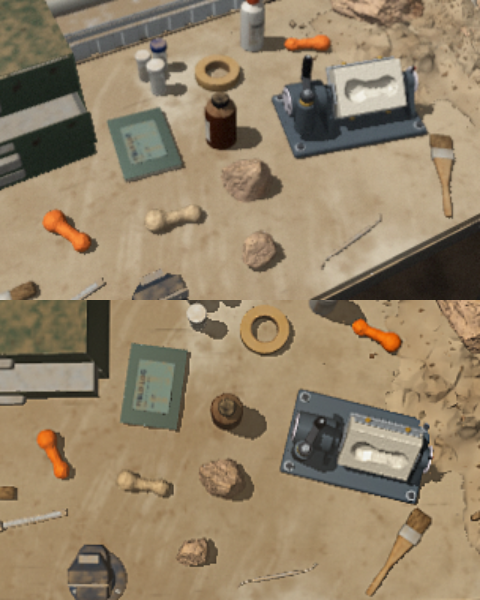

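The pale bone lies at top pixel (200,225), which is about (0.507, 0.371). The two other bones are orange decoys. The crank and stand are at about (0.565, 0, …), with the cast leaning towards the robot. First I'll move the wrist camera above the stand.

```bash
cat >> h.py <<'E'
def alpha():
    M=R.from_rotvec(robot.state()['ee_rot']).as_matrix(); return np.arctan2(M[1,0],M[0,0]),M
def plan(tgt,al,n,close=0):
    s=robot.state(); a,M=alpha(); p=np.array(s['tool_pos'])
    da=(al-a+np.pi)%(2*np.pi)-np.pi
    d=(np.array(tgt)-p)/n; out=[]
    for i in range(n):
        Mi=M@R.from_rotvec([0,0,-da/n*i]).as_matrix()
        v=Mi.T@d*100
        out+=[close,*[float(round(x,2)) for x in v],float(round(-da/n,3))]
    for i in range(0,len(out),50): print(out[i:i+50])
E
python3 -c "
from h import *
plan([.56,.04,.30],0.0,16)"
```

```text
[0, -2.85, -3.35, -0.62, -0.075, 0, -2.59, -3.55, -0.62, -0.075, 0, -2.32, -3.73, -0.62, -0.075, 0, -2.03, -3.89, -0.62, -0.075, 0, -1.74, -4.03, -0.62, -0.075, 0, -1.43, -4.15, -0.62, -0.075, 0, -1.12, -4.25, -0.62, -0.075, 0, -0.8, -4.32, -0.62, -0.075, 0, -0.48, -4.37, -0.62, -0.075, 0, -0.15, -4.39, -0.62, -0.075]
[0, 0.18, -4.39, -0.62, -0.075, 0, 0.5, -4.36, -0.62, -0.075, 0, 0.83, -4.31, -0.62, -0.075, 0, 1.15, -4.24, -0.62, -0.075, 0, 1.46, -4.14, -0.62, -0.075, 0, 1.76, -4.02, -0.62, -0.075]
```

{"name": "send_rows", "arguments": {
  "rows": [0,-2.85,-3.35,-0.62,-0.075,0,-2.59,-3.55,-0.62,-0.075,0,-2.32,-3.73,-0.62,-0.075,0,-2.03,-3.89,-0.62,-0.075,0,-1.74,-4.03,-0.62,-0.075,0,-1.43,-4.15,-0.62,-0.075,0,-1.12,-4.25,-0.62,-0.075,0,-0.8,-4.32,-0.62,-0.075,0,-0.48,-4.37,-0.62,-0.075,0,-0.15,-4.39,-0.62,-0.075],
  "squeeze": 25
}}

```text
time_s: 2.45
tool_pos: [0.4362, -0.1911, 0.2636]
ee_rot: [3.065, -0.687, 0.001]
wrist_force: [-0.2, 0.7, -0.0]
grip_width: 1.004
```

{"name": "send_rows", "arguments": {
  "rows": [0,0.18,-4.39,-0.62,-0.075,0,0.5,-4.36,-0.62,-0.075,0,0.83,-4.31,-0.62,-0.075,0,1.15,-4.24,-0.62,-0.075,0,1.46,-4.14,-0.62,-0.075,0,1.76,-4.02,-0.62,-0.075,0,0,0,0,0,0,0,0,0,0]
}}

```text
time_s: 3.45
tool_pos: [0.5579, 0.0405, 0.3001]
ee_rot: [3.141, 0.01, -0.001]
wrist_force: [-0.0, -0.2, -0.1]
grip_width: 1.002
```

```bash
python3 - <<'E'
from h import *
s=robot.state();print(s['time_s'],s['tool_pos'],alpha()[0],s['joint_positions'].round(2))
im=robot.get_image('wrist')
for n,z in dict(crank_axis=.143,handle=.143,bed_face=.085,stand=0,big_hollow=.085,small_hollow=.085).items():
  for r in robot.pinpoint(n,'wrist')[:2]:
    xy=np.array(r['xy']);print(n,round(r['score'],2),np.round(xy*[512,384]),np.round(onz('wrist',xy,z),3))
cv2.imwrite('pics/w1.png',im)
E
```

```text
3.45 [0.55788481 0.0405268  0.30012994] 0.0065093556463840406 [ 0.35  0.27 -0.61  1.35  0.15  1.57 -0.24]
crank_axis 0.8 [260. 118.] [0.558 0.095 0.143]
handle 0.59 [294. 136.] [0.595 0.076 0.143]
bed_face 0.77 [249. 204.] [ 0.545 -0.021  0.085]
stand 0.83 [262. 196.] [ 0.563 -0.036  0.   ]
big_hollow 0.82 [255. 188.] [0.552 0.001 0.085]
small_hollow 0.72 [241. 230.] [ 0.533 -0.059  0.085]
small_hollow 0.39 [227.  14.] [0.52  0.21  0.085]
```

View pics/w1.png

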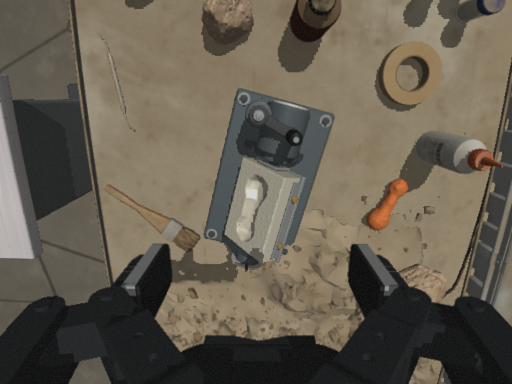

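The wrist view shows the crank hub at (258,116), the black handle at (293,138), and the cast tilted with its hollow at (250,205). I'll triangulate the handle and hub from all three cameras, then plan the approach.

```bash
cat >> h.py <<'E'
def near(n,c,P,tol=.04):
    z=P[2]; b=[r for r in robot.pinpoint(n,c) if np.linalg.norm(onz(c,r['xy'],z)[:2]-P[:2])<tol]
    return ray(c,b[0]['xy']) if b else None
def fix(n,P,cams=('scene','top','wrist'),tol=.04):
    rs=[x for x in (near(n,c,np.array(P),tol) for c in cams) if x]
    if len(rs)<2: return None,len(rs)
    q=tri(rs); return q.round(4),[round(float(np.linalg.norm(np.cross(q-p,d)))*1000,1) for p,d in rs]
E
python3 - <<'E'
from h import *
robot.get_image('top');robot.get_image('scene')
for n,P in dict(handle=(.594,.074,.143),crank_axis=(.56,.0975,.143),bed_face=(.545,-.02,.085),big_hollow=(.552,0,.085),small_hollow=(.533,-.059,.085)).items(): print(n,fix(n,P))
plan([.595,.075,.2],.8,8,.3)
E
```

```text
handle (array([0.5986, 0.0684, 0.1187]), [4.4, 10.6, 6.7])
crank_axis (array([0.557 , 0.0967, 0.1408]), [7.2, 6.8, 1.1])
bed_face (array([ 0.5425, -0.0246,  0.078 ]), [1.7, 2.4, 3.5])
big_hollow (array([5.476e-01, 4.000e-04, 7.710e-02]), [1.9, 4.1, 4.3])
small_hollow (array([ 0.534 , -0.0583,  0.0824]), [1.4, 1.4])
[0.3, 0.47, -0.42, 1.25, -0.099, 0.3, 0.51, -0.37, 1.25, -0.099, 0.3, 0.54, -0.32, 1.25, -0.099, 0.3, 0.57, -0.27, 1.25, -0.099, 0.3, 0.59, -0.21, 1.25, -0.099, 0.3, 0.61, -0.15, 1.25, -0.099, 0.3, 0.62, -0.09, 1.25, -0.099, 0.3, 0.63, -0.03, 1.25, -0.099]
```

{"name": "send_rows", "arguments": {
  "rows": [0.3,0.47,-0.42,1.25,-0.099,0.3,0.51,-0.37,1.25,-0.099,0.3,0.54,-0.32,1.25,-0.099,0.3,0.57,-0.27,1.25,-0.099,0.3,0.59,-0.21,1.25,-0.099,0.3,0.61,-0.15,1.25,-0.099,0.3,0.62,-0.09,1.25,-0.099,0.3,0.63,-0.03,1.25,-0.099]
}}

```text
time_s: 5.65
tool_pos: [0.5952, 0.075, 0.1999]
ee_rot: [-2.892, -1.226, -0.0]
wrist_force: [0.5, -0.4, -0.1]
grip_width: 0.7
```

```bash
python3 - <<'E'
from h import *
s=robot.state();print(s['time_s'],s['tool_pos'],alpha()[0],s['joint_positions'].round(2))
im=robot.get_image('wrist')
for n,z in dict(crank_axis=.143,handle=.143).items():
  for r in robot.pinpoint(n,'wrist')[:2]:
    xy=np.array(r['xy']);print(n,round(r['score'],2),np.round(xy*[512,384]),np.round(onz('wrist',xy,z),4))
print(proj('wrist',[.595,.075,.157]))
cv2.imwrite('pics/w2.png',im)
E
```

```text
5.65 [0.59517553 0.07501145 0.19992246] 0.8021199434608152 [ 0.35  0.42 -0.72  1.42  0.28  1.41  0.42]
crank_axis 0.63 [247. 142.] [0.5566 0.0983 0.143 ]
handle 0.98 [260. 197.] [0.595  0.0746 0.143 ]
[260.08324809 202.45658686]
```

View pics/w2.png

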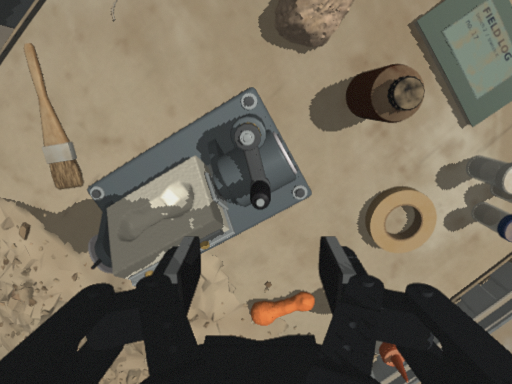

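The handle's top is at (260,201), matching my projection. The measured radius is 45.1 mm. I'll descend and close on it.

{"name": "send_rows", "arguments": {
  "rows": [0.3,0,0,2.5,0,0.3,0,0,2.5,0,0.3,0,0,2.4,0,0.3,0,0,0,0,1,0,0,0,0,1,0,0,0,0,1,0,0,0,0,1,0,0,0,0,1,0,0,0,0],
  "squeeze": 30
}}

```text
time_s: 6.92
tool_pos: [0.5951, 0.075, 0.1265]
ee_rot: [2.894, 1.222, 0.0]
wrist_force: [-0.1, -0.3, 0.9]
grip_width: 0.002
```

```bash
python3 - <<'E'
from h import *
s=robot.state();print(s['tool_pos'],s['wrist_force'],s['grip_width'])
im=robot.get_image('wrist');print(robot.pinpoint('handle','wrist')[:1],robot.pinpoint('crank_axis','wrist')[:1]); sc=robot.get_image('scene')
cv2.imwrite('pics/w3.png',cv2.vconcat([im[100:330],cv2.resize(sc[110:230,230:486],(512,240))]))
E
```

```text
[0.59505401 0.07496068 0.12648427] [-0.13229451 -0.29598926  0.86520941] 0.0023932581085596696
[{'xy': [0.5035, 0.6091], 'score': 0.63}] [{'xy': [0.466, 0.4203], 'score': 0.83}]
```

View pics/w3.png

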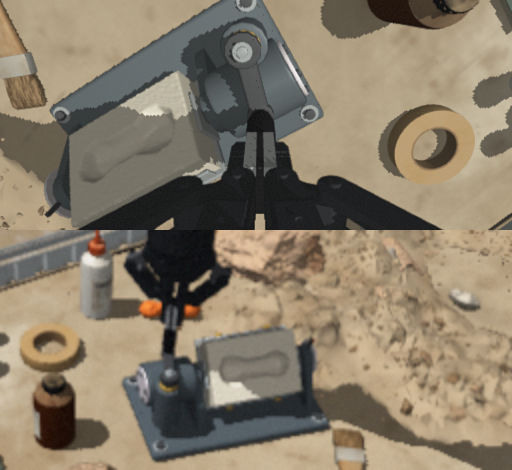

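```bash
python3 - <<'E'
from h import *
s=robot.state();p=s['tool_pos'];M=alpha()[1]
print('tcp px',proj('wrist',p),'hold',proj('wrist',p-M[:,2]*.0187))
for n in('handle','crank_axis'):
  for c in ('wrist',):
    r=robot.pinpoint(n,c)[0];print(n,np.array(r['xy'])*[512,384],[onz(c,r['xy'],z).round(4) for z in(.115,.143,.157)])
sc=robot.get_image('scene');robot.get_image('top')
for n in('handle','crank_axis'):
  for c in('scene','top'):print(n,c,[(r['score'],np.round(np.array(r['xy'])*[512,384]),onz(c,r['xy'],.143).round(3)) for r in robot.pinpoint(n,c)[:2]])
E
```

```text
tcp px [259.74364912 224.39240848] hold [259.80897058 237.5472606 ]
handle [257.792  233.8944] [array([0.6026, 0.0659, 0.115 ]), array([0.5934, 0.075 , 0.143 ]), array([0.5889, 0.0795, 0.157 ])]
crank_axis [238.592  161.3952] [array([0.5595, 0.0915, 0.115 ]), array([0.5569, 0.0967, 0.143 ]), array([0.5556, 0.0993, 0.157 ])]
handle scene [(0.49, array([314., 160.]), array([0.601, 0.072, 0.143]))]
handle top [(0.26, array([303., 201.]), array([0.561, 0.101, 0.143]))]
crank_axis scene [(0.69, array([315., 177.]), array([0.549, 0.104, 0.143])), (0.26, array([275., 247.]), array([0.412, 0.288, 0.143]))]
crank_axis top [(0.79, array([301., 201.]), array([0.561, 0.106, 0.143])), (0.5, array([189., 227.]), array([0.499, 0.381, 0.143]))]
```

```bash
python3 - <<'E'
from h import *
im=robot.get_image('wrist');print(robot.state()['grip_width'])
cv2.imwrite('pics/w4.png',np.clip(cv2.resize(im[190:340,170:350],None,fx=4,fy=4,interpolation=2)*2.0,0,255).astype(np.uint8))
E
```

```text
0.0016478939652095506
```

View pics/w4.png

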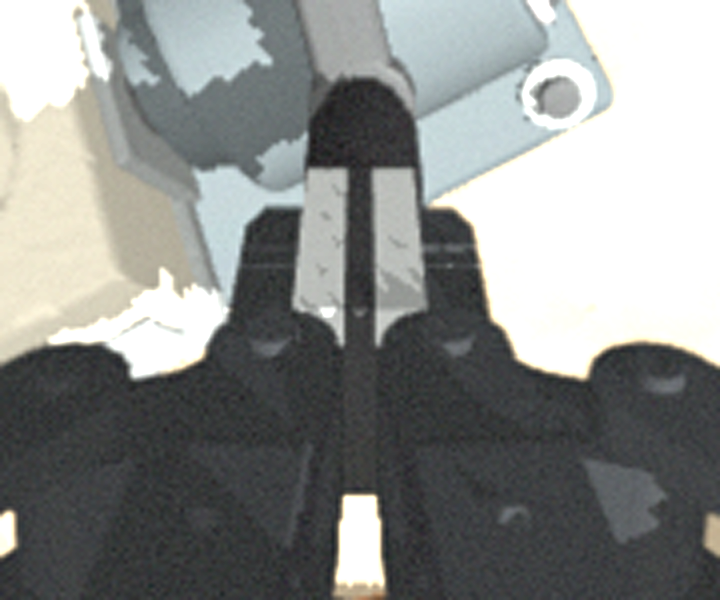

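The gripper reads shut and there is almost no force. The visible finger ends suggest they sit above the handle. I'll mark the nominal TCP in the scene picture to check.

```bash
python3 - <<'E'
from h import *
s=robot.state();p=s['tool_pos'];im=robot.get_image('scene')
f=5;x0,y0=260,100
b=np.clip(cv2.resize(im[y0:y0+110,x0:x0+130],None,fx=f,fy=f,interpolation=2)*1.6,0,255).astype(np.uint8)
for dz,c in((0,(0,0,255)),(.0305,(0,255,0))):
  q=(proj('scene',p+[0,0,dz])+.5-[x0,y0])*f; print(q); cv2.line(b,(int(q[0])+25,int(q[1])),(int(q[0])+60,int(q[1])),c,1)
  cv2.circle(b,(int(q[0]),int(q[1])),2,c,-1)
cv2.imwrite('pics/s2.png',b)
E
```

```text
[273.28604276 335.98027355]
[278.26891652 289.91577931]
```

View pics/s2.png

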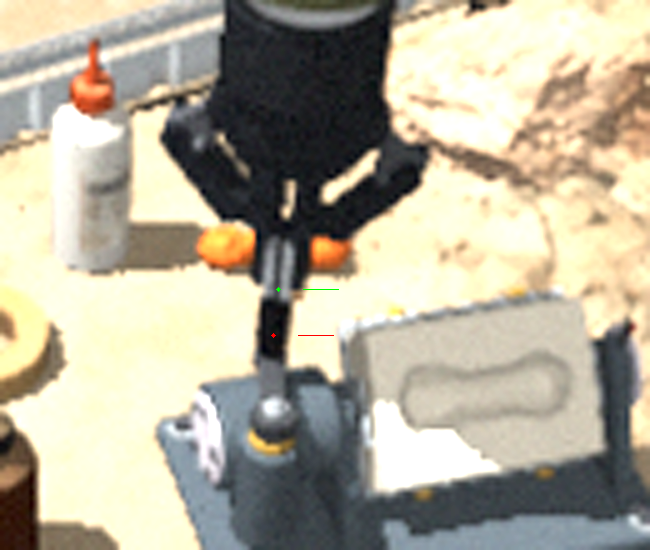

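The scene picture settles it. The fingers end at the green mark, about 30 mm above the nominal TCP (red), just at the handle's top. The real finger ends therefore stay about 31 mm short of the reported TCP. I'll open, go down 29 mm and close again.

{"name": "send_rows", "arguments": {
  "rows": [0.3,0,0,-0.5,0,0.3,0,0,0,0,0.3,0,0,0,0,0.3,0,0,1.7,0,0.3,0,0,1.7,0,0.3,0,0,0,0,1,0,0,0,0,1,0,0,0,0,1,0,0,0,0,1,0,0,0,0]
}}

```text
time_s: 8.88
tool_pos: [0.5955, 0.0751, 0.098]
ee_rot: [2.894, 1.222, 0.002]
wrist_force: [-0.0, -0.0, 3.8]
grip_width: 0.191
```

```bash
python3 - <<'E'
from h import *
s=robot.state();p=s['tool_pos'];a,M=alpha();c=np.array([.5568,.098]);v=p[:2]-c;r=.045;t0=np.arctan2(v[1],v[0]);print(t0,np.linalg.norm(v),a)
out=[];cur=p[:2].copy()
for i in range(1,19):
  t=t0-np.radians(20)*i; q=c+r*np.array([np.cos(t),np.sin(t)]); w=M.T@np.array([*(q-cur),0])*100; w=w.round(2); cur=cur+(M@np.array([w[0],w[1],0]))[:2]/100
  out+=[1,float(w[0]),float(w[1]),0,0]
print(out[:45]);print(out[45:])
E
```

```text
-0.5355848327057325 0.044961761220331714 0.799033786176301
[1, -1.56, 0.1, 0, 0, 1, -1.5, -0.44, 0, 0, 1, -1.25, -0.93, 0, 0, 1, -0.87, -1.3, 0, 0, 1, -0.36, -1.52, 0, 0, 1, 0.17, -1.56, 0, 0, 1, 0.7, -1.4, 0, 0, 1, 1.13, -1.07, 0, 0, 1, 1.43, -0.63, 0, 0]
[1, 1.56, -0.09, 0, 0, 1, 1.5, 0.44, 0, 0, 1, 1.26, 0.93, 0, 0, 1, 0.86, 1.3, 0, 0, 1, 0.37, 1.52, 0, 0, 1, -0.18, 1.55, 0, 0, 1, -0.69, 1.4, 0, 0, 1, -1.14, 1.08, 0, 0, 1, -1.43, 0.62, 0, 0]
```

{"name": "send_rows", "arguments": {
  "rows": [1,-1.56,0.1,0,0,1,-1.5,-0.44,0,0,1,-1.25,-0.93,0,0,1,-0.87,-1.3,0,0]
}}

```text
time_s: 9.38
tool_pos: [0.5409, 0.0555, 0.098]
ee_rot: [2.894, 1.221, 0.003]
wrist_force: [3.7, 5.5, 0.6]
grip_width: 0.19
```

Turning well and with a modest force, so I'll carry on.

{"name": "send_rows", "arguments": {
  "rows": [1,-0.36,-1.52,0,0,1,0.17,-1.56,0,0,1,0.7,-1.4,0,0,1,1.13,-1.07,0,0,1,1.43,-0.63,0,0,1,1.56,-0.09,0,0,1,1.5,0.44,0,0,1,1.26,0.93,0,0,1,0.86,1.3,0,0]
}}

```text
time_s: 10.5
tool_pos: [0.5722, 0.1404, 0.0976]
ee_rot: [2.893, 1.223, -0.003]
wrist_force: [-4.3, -6.8, 13.0]
grip_width: 0.189
```

{"name": "send_rows", "arguments": {
  "rows": [1,0.37,1.52,0,0,1,-0.18,1.55,0,0,1,-0.69,1.4,0,0,1,-1.14,1.08,0,0,1,-1.43,0.62,0,0,1,-1.56,0.1,0,0,1,-1.5,-0.44,0,0,1,-1.25,-0.93,0,0,1,-0.87,-1.3,0,0]
}}

```text
time_s: 11.62
tool_pos: [0.541, 0.0555, 0.0978]
ee_rot: [2.894, 1.22, 0.001]
wrist_force: [2.4, 0.9, 7.8]
grip_width: 0.187
```

{"name": "send_rows", "arguments": {
  "rows": [1,-0.36,-1.52,0,0,1,0.17,-1.56,0,0,1,0.7,-1.4,0,0,1,1.13,-1.07,0,0,1,1.43,-0.63,0,0,1,0,0,0,0]
}}

```text
time_s: 12.38
tool_pos: [0.5189, 0.1227, 0.0978]
ee_rot: [-2.893, -1.224, -0.003]
wrist_force: [2.5, -0.4, 6.3]
grip_width: 0.186
```

```bash
python3 - <<'E'
from h import *
w=robot.get_image('wrist');t=robot.get_image('top');s=robot.get_image('scene')
cv2.imwrite('pics/w7.png',w);cv2.imwrite('pics/t7.png',t);cv2.imwrite('pics/s7.png',s)
for n,P in dict(bed_face=(.555,-.03,.088),big_hollow=(.56,0,.088),small_hollow=(.545,-.06,.088)).items():
  print(n,fix(n,P,tol=.05))
f=lambda im,x,y,w,h:cv2.resize(im[y:y+h,x:x+w],(400,300),interpolation=2)
a=cv2.hconcat([f(t,285,155,120,90),f(s,290,130,120,90)])
cv2.imwrite('pics/c7.png',cv2.vconcat([a,cv2.hconcat([f(w,0,130,240,180),np.zeros((300,400,3),np.uint8)])]))
E
```

```text
bed_face (array([ 0.5503, -0.0232,  0.0902]), [5.6, 5.2, 0.9])
big_hollow (array([0.5563, 0.0006, 0.0937]), [5.0, 4.4, 2.0])
small_hollow (None, 1)
```

View pics/c7.png

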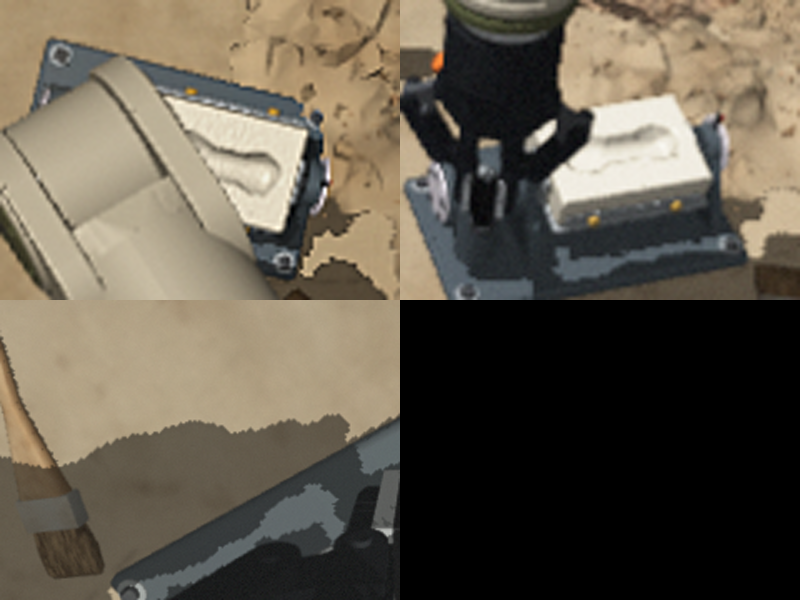

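```bash
python3 - <<'E'
from h import *
n=np.array([512,384])
for nm,s,t in(('A',(373.4,158.8),(377.1,192.5)),('B',(383,181.6),(369.9,225.5))):
  rs=[ray('scene',s/n),ray('top',t/n)];q=tri(rs);print(nm,q.round(4),[np.linalg.norm(np.cross(q-p,d)).round(4) for p,d in rs])
q=ray('scene',np.array((335.6,191.5))/n);print(q[0]+q[1]*(.07-q[0][2])/q[1][2])
E
```

```text
A [ 0.5834 -0.1042  0.0884] [np.float64(0.0038), np.float64(0.0038)]
B [ 0.5009 -0.0785  0.0854] [np.float64(0.0016), np.float64(0.0016)]
[0.54057301 0.03967903 0.07      ]
```

The face corners triangulate to a remaining tilt of about +0.035 rad, and the stated limits imply at least 0.042. I'll wind another 60° (0.07 rad), release, and check from above.

{"name": "send_rows", "arguments": {
  "rows": [1,1.56,-0.09,0,0,1,1.5,0.44,0,0,1,1.26,0.93,0,0,1,0,0,0,0,0.5,0,0,0,0,0.5,0,0,0,0,0.5,0,0,0,0,0.5,0,0,-4,0,0.5,0,0,-5,0]
}}

```text
time_s: 14.1
tool_pos: [0.5557, 0.1426, 0.1871]
ee_rot: [-2.893, -1.222, 0.005]
wrist_force: [1.6, -0.2, 0.6]
grip_width: 0.498
```

```bash
python3 -c "
from h import *
print(robot.state()['time_s'])
plan([.555,-.005,.22],0.29,8,0)"
```

```text
14.1
[0, -1.33, 1.28, -0.41, 0.064, 0, -1.25, 1.36, -0.41, 0.064, 0, -1.16, 1.44, -0.41, 0.064, 0, -1.06, 1.51, -0.41, 0.064, 0, -0.97, 1.57, -0.41, 0.064, 0, -0.86, 1.63, -0.41, 0.064, 0, -0.76, 1.68, -0.41, 0.064, 0, -0.65, 1.73, -0.41, 0.064]
```

```bash
python3 -c "
from h import *
plan([.555,-.005,.22],-0.30,8,0)"
```

```text
[0, -1.33, 1.28, -0.41, 0.137, 0, -1.14, 1.45, -0.41, 0.137, 0, -0.93, 1.59, -0.41, 0.137, 0, -0.71, 1.7, -0.41, 0.137, 0, -0.47, 1.79, -0.41, 0.137, 0, -0.22, 1.83, -0.41, 0.137, 0, 0.04, 1.85, -0.41, 0.137, 0, 0.29, 1.82, -0.41, 0.137]
```

{"name": "send_rows", "arguments": {
  "rows": [0,-1.33,1.28,-0.41,0.137,0,-1.14,1.45,-0.41,0.137,0,-0.93,1.59,-0.41,0.137,0,-0.71,1.7,-0.41,0.137,0,-0.47,1.79,-0.41,0.137,0,-0.22,1.83,-0.41,0.137,0,0.04,1.85,-0.41,0.137,0,0.29,1.82,-0.41,0.137,0,0,0,0,0]
}}

```text
time_s: 15.22
tool_pos: [0.5562, -0.0062, 0.2201]
ee_rot: [3.106, -0.468, 0.0]
wrist_force: [0.1, 0.7, 0.5]
grip_width: 1.003
```

```bash
python3 - <<'E'
from h import *
s=robot.state();print(s['time_s'],s['tool_pos'],alpha()[0])
w=robot.get_image('wrist');cv2.imwrite('pics/w8.png',w)
t=robot.get_image('top');cv2.imwrite('pics/t8.png',t);S=robot.get_image('scene');cv2.imwrite('pics/s8.png',S)
for n in('bed_face','big_hollow','small_hollow','stand','crank_axis'):
  z={'stand':0,'crank_axis':.143}.get(n,.088)
  for c in('wrist','top','scene'):
    r=robot.pinpoint(n,c)
    if r:print(n,c,round(r[0]['score'],2),np.round(np.array(r[0]['xy'])*[512,384]),onz(c,r[0]['xy'],z).round(4))
np.savez('w8.npz',p=s['tool_pos'],r=s['ee_rot'])
a=cv2.resize(w[110:310,160:360],(600,600),interpolation=2);cv2.imwrite('pics/w8z.png',a)
E
```

```text
15.225 [ 0.55620152 -0.00623857  0.22009687] -0.29893429743152705
bed_face wrist 0.83 [269. 193.] [ 0.5604 -0.0259  0.088 ]
bed_face top 0.9 [354. 205.] [ 0.5535 -0.0376  0.088 ]
bed_face scene 0.75 [357. 170.] [ 0.5673 -0.042   0.088 ]
big_hollow wrist 0.65 [263. 172.] [ 0.5604 -0.0028  0.088 ]
big_hollow top 0.61 [341. 203.] [ 0.5594 -0.004   0.088 ]
big_hollow scene 0.79 [345. 177.] [5.58e-01 4.00e-04 8.80e-02]
small_hollow wrist 0.79 [268. 224.] [ 0.5488 -0.0597  0.088 ]
small_hollow top 0.8 [364. 205.] [ 0.5529 -0.0655  0.088 ]
small_hollow scene 0.85 [365. 174.] [ 0.5434 -0.0521  0.088 ]
stand wrist 0.59 [265. 176.] [ 0.5567 -0.0298  0.    ]
stand top 0.59 [345. 206.] [ 0.5574 -0.0328  0.    ]
stand scene 0.72 [349. 196.] [ 0.5629 -0.0302 -0.    ]
crank_axis wrist 0.57 [219.  68.] [0.5554 0.0979 0.143 ]
crank_axis scene 0.83 [316. 175.] [0.5527 0.0969 0.143 ]
```

View pics/w8z.png

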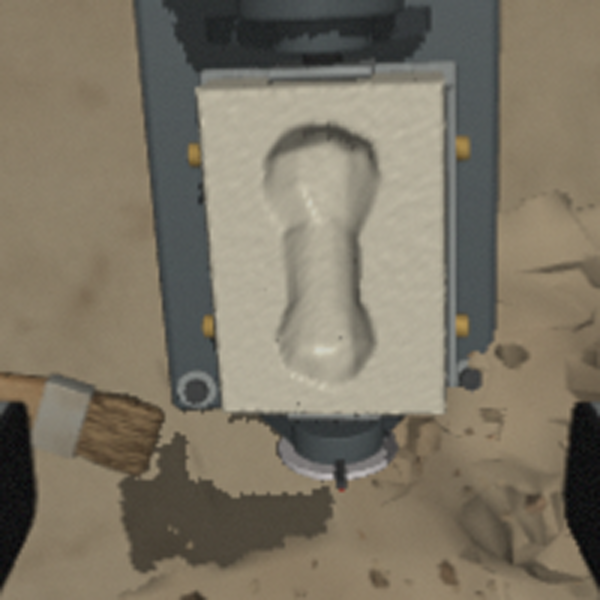

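The wrist zoom shows the cast face nearly square-on, with zoomed corners at (197,87), (443,82), (444,413) and (226,411). I'll fit the 84 x 122 rectangle to them.

```bash
python3 - <<'E'
from h import *
from scipy.optimize import least_squares
c=np.array([(197,87),(443,82),(444,413),(226,411)])/3+[160,110]-.33
L=np.array([(-.042,.061,0),(.042,.061,0),(.042,-.061,0),(-.042,-.061,0)])
def face(q):
  Rm=R.from_euler('z',q[3]).as_matrix()@R.from_euler('y',-q[4]).as_matrix()  # tilt + : near edge down
  return q[:3]+L@Rm.T
def res(q,pz):
  P=face(q);e=np.concatenate([(proj('wrist',x)-y) for x,y in zip(P,c)])
  return np.append(e,(q[2]-.088)/pz)
for pz in(.5,.004,.0005):
  r=least_squares(res,[.555,-.03,.088,-.3,0],args=(pz,),x_scale=[.01,.01,.01,.1,.1]);J=np.linalg.inv(r.jac.T@r.jac)
  print(pz,r.x.round(4),np.sqrt(np.diag(J)).round(4),r.fun.round(1))
E
```

```text
0.5 [ 0.5584 -0.0309  0.0825 -0.2466  0.1416] [0.0006 0.0009 0.0024 0.0082 0.0423] [ 0.1  0.8  0.2 -0.4  0.5  0.1 -0.7 -0.6 -0. ]
0.004 [ 0.5584 -0.0305  0.0839 -0.246   0.1471] [0.0006 0.0008 0.002  0.0082 0.0416] [-0.1  0.6  0.3 -0.6  0.6  0.5 -0.8 -0.4 -1. ]
0.0005 [ 0.5585 -0.0295  0.0878 -0.2444  0.1637] [0.0006 0.0006 0.0005 0.008  0.0395] [-0.7  0.   0.6 -1.2  1.1  1.5 -1.1  0.1 -0.5]
```

```bash
python3 - <<'E'
import cv2
s=cv2.imread('pics/s8.png');t=cv2.imread('pics/t8.png')
f=lambda im,x,y:cv2.resize(im[y:y+60,x:x+80],(640,480),interpolation=cv2.INTER_CUBIC)[:300*2]
a=cv2.resize(s[145:207,320:400],None,fx=5,fy=5,interpolation=2);b=cv2.resize(t[172:234,312:392],None,fx=5,fy=5,interpolation=2)
cv2.imwrite('pics/c8.png',cv2.hconcat([a,b]))
E
```

```text
(no output)
```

View pics/c8.png

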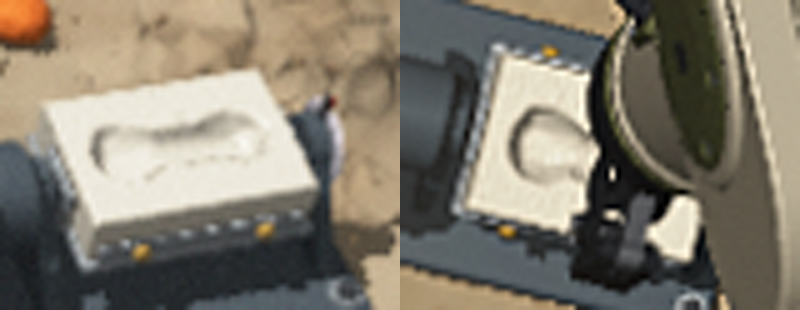

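```bash
cat > fit.py <<'E'
from h import *
from scipy.optimize import least_squares
L=np.array([(-.042,.061,0),(.042,.061,0),(.042,-.061,0),(-.042,-.061,0)]) # nb fb fs ns
W=np.array([(197,87),(443,82),(444,413),(226,411)])/3+[160,110]-.33
S=np.array([(95,228),(42,104),(258,70),(318,188)])/5+[320,145]-.4
T=np.array([(68,212),(98,52)])/5+[312,172]-.4
obs=[('wrist',i,W[i],0) for i in range(4)]+[('scene',i,S[i],0) for i in range(4)]+[('top',i,T[i],0) for i in range(2)]
obs+=[('scene',2,np.array([373.2,158.6]),.07),('scene',3,np.array([382.8,181.4]),.07),('top',2,np.array([376.9,192.3]),.07),('top',3,np.array([369.7,225.3]),.07)]
C=['wrist','scene','top']
cp={c:campose(c) for c in C}; campose0=campose
import h; h.campose=lambda c:cp[c]
def res(q,use):
  o=q[6:12].reshape(3,2); d=q[5]; e=[]
  for c,i,px,dt in obs:
    if c not in use: continue
    t=q[4]+dt; Rz=R.from_euler('z',q[3]).as_matrix(); Ry=R.from_euler('y',-t).as_matrix()
    P=np.array([q[0],q[1],.088-d])+Rz@(Ry@(L[i]+[0,0,d]))
    e+=list(h.proj(c,P)+o[C.index(c)]-px)
  return np.array(e+list(o.ravel()/1.0)+[(d-.02)/.02])
if __name__=='__main__':
 for use in(C,['wrist'],['scene'],['scene','top'],['wrist','scene']):
  r=least_squares(res,[.555,-.03,0,-.25,0.,.03]+[0]*6,args=(use,),x_scale=[.01,.01,.01,.1,.1,.01]+[1]*6);J=np.linalg.inv(r.jac.T@r.jac+1e-9*np.eye(12))
  print(use,r.x[[0,1,3,4,5]].round(4),'sd tilt',np.sqrt(J[4,4]).round(3),r.fun.round(1).tolist())
E
python3 fit.py
```

```text
['wrist', 'scene', 'top'] [ 0.5601 -0.0307 -0.2464  0.1218  0.015 ] sd tilt 0.028 [-0.8, 0.3, 0.9, -1.2, 1.2, 0.8, -1.3, 0.8, 0.0, -0.2, -0.1, -0.0, 0.0, -0.5, 0.4, -0.2, -0.7, -0.4, 0.9, 0.1, -1.6, -0.9, 0.7, 1.6, 0.3, 1.2, -0.5, -0.7, 0.1, -0.7, 0.5, 0.2, 0.1, -0.0, -0.2]
['wrist'] [ 0.5624 -0.0309 -0.2439  0.1692  0.025 ] sd tilt 0.039 [-0.7, 0.1, 0.5, -1.1, 1.1, 1.5, -1.0, -0.0, 0.0, -0.4, 0.0, 0.0, 0.0, 0.0, 0.3]
['scene'] [ 0.5586 -0.0313 -0.262   0.0898  0.0134] sd tilt 0.039 [-0.2, -0.7, -0.0, 0.0, 0.3, -0.0, 0.5, -0.3, -1.3, -0.5, 0.8, 1.5, 0.0, -0.0, 0.0, 0.1, 0.0, 0.0, -0.3]
['scene', 'top'] [ 0.559  -0.031  -0.2447  0.0912  0.0135] sd tilt 0.038 [0.2, -0.4, -0.1, 0.4, -0.1, -0.2, 0.6, -0.6, -0.6, -0.3, 0.8, 0.1, -1.7, -0.7, 0.9, 1.2, 0.2, 1.1, -0.3, -0.7, 0.0, 0.0, 0.2, 0.2, -0.1, -0.2, -0.3]
['wrist', 'scene'] [ 0.5605 -0.0307 -0.2489  0.1254  0.0185] sd tilt 0.029 [-0.7, 0.1, 1.0, -1.1, 1.0, 1.0, -1.5, 0.6, -0.1, -0.2, -0.1, -0.1, 0.1, -0.5, 0.4, -0.2, -1.5, -0.9, 0.7, 1.7, 0.2, -0.6, 0.5, 0.2, 0.0, 0.0, -0.1]
```

The joint fit gives a remaining tilt of about 0.12 ± 0.03 rad. I'll regrip the handle and wind another 90° (0.105 rad).

```bash
python3 - <<'E'
from h import *
plan([.557,.143,.187],-.299,4,.4)
a,M=alpha();c=np.array([.5568,.098]);cur=np.array([.557,.143]);out=[]
for i in range(1,6):
  t=1.5659-np.radians(18)*i;q=c+.045*np.array([np.cos(t),np.sin(t)]);w=(M.T@np.array([*(q-cur),0])*100).round(2);cur=cur+(M@[w[0],w[1],0])[:2]/100
  out+=[1,float(w[0]),float(w[1]),0,0]
print(out)
E
```

```text
[0.4, -1.06, -3.54, 0.83, 0.001, 0.4, -1.06, -3.54, 0.83, 0.001, 0.4, -1.07, -3.54, 0.83, 0.001, 0.4, -1.07, -3.54, 0.83, 0.001]
[1, 1.4, -0.19, 0, 0, 1, 1.38, 0.25, 0, 0, 1, 1.24, 0.67, 0, 0, 1, 0.98, 1.01, 0, 0, 1, 0.61, 1.27, 0, 0]
```

{"name": "send_rows", "arguments": {
  "rows": [0.4,-1.06,-3.54,0.83,0,0.4,-1.06,-3.54,0.83,0,0.4,-1.07,-3.54,0.83,0,0.4,-1.07,-3.54,0.83,0,0.4,0,0,0,0,0.4,0,0,3,0,0.4,0,0,3,0,0.4,0,0,2.9,0,1,0,0,0,0,1,0,0,0,0]
}}

```text
time_s: 17.38
tool_pos: [0.5577, 0.1428, 0.0992]
ee_rot: [-3.106, 0.466, -0.002]
wrist_force: [-0.4, -1.0, -0.4]
grip_width: 0.186
```

{"name": "send_rows", "arguments": {
  "rows": [1,0,0,0,0,1,0,0,0,0,1,0,0,0,0]
}}

```text
time_s: 17.75
tool_pos: [0.5577, 0.1429, 0.0991]
ee_rot: [-3.107, 0.465, -0.003]
wrist_force: [-0.6, -1.8, 6.4]
grip_width: 0.184
```

{"name": "send_rows", "arguments": {
  "rows": [1,1.4,-0.19,0,0,1,1.38,0.25,0,0,1,1.24,0.67,0,0,1,0.98,1.01,0,0,1,0.61,1.27,0,0,1,0,0,0,0,0.65,0,0,0,0,0.65,0,0,0,0,0.65,0,0,-4,0,0.65,0,0,-5,0]
}}

```text
time_s: 19.0
tool_pos: [0.6009, 0.0979, 0.1876]
ee_rot: [3.107, -0.464, -0.005]
wrist_force: [1.1, 0.7, 0.5]
grip_width: 0.35
```

```bash
python3 - <<'E'
from h import *
print(robot.state()['time_s'])
plan([.64,-.01,.22],-.25,5,.0)
E
```

```text
19.0
[0.0, 1.38, 1.84, -0.65, -0.009, 0.0, 1.36, 1.85, -0.65, -0.009, 0.0, 1.34, 1.86, -0.65, -0.009, 0.0, 1.33, 1.87, -0.65, -0.009, 0.0, 1.31, 1.89, -0.65, -0.009]
```

{"name": "send_rows", "arguments": {
  "rows": [0,1.38,1.84,-0.65,-0.009,0,1.36,1.85,-0.65,-0.009,0,1.34,1.86,-0.65,-0.009,0,1.33,1.87,-0.65,-0.009,0,1.31,1.89,-0.65,-0.009,0,0,0,0,0,0,0,0,0,0]
}}

```text
time_s: 19.88
tool_pos: [0.6404, -0.0087, 0.22]
ee_rot: [-3.116, 0.393, 0.001]
wrist_force: [-0.3, -0.2, -0.3]
grip_width: 1.0
```

```bash
cat > snap.py <<'E'
from h import *
import sys,pickle
n=sys.argv[1]
w=robot.get_image('wrist');k=campose('wrist');s=robot.state();print(s['time_s'],s['tool_pos'],alpha()[0])
cv2.imwrite(f'pics/{n}.png',w);pickle.dump(k,open(n+'.pkl','wb'))
print(proj('wrist',[.56,-.03,.088]))
if len(sys.argv)>2: plan([float(x) for x in sys.argv[2:5]],float(sys.argv[5]),int(sys.argv[6]))
E
python3 snap.py v1 .475 -.02 .22 -.25 6
```

```text
19.925 [ 0.6403068  -0.0083672   0.22007039] -0.25019081879460797
[191.65310659 211.78965264]
[0, -2.62, 0.87, 0.0, -0.0, 0, -2.62, 0.87, 0.0, -0.0, 0, -2.62, 0.87, 0.0, -0.0, 0, -2.62, 0.87, 0.0, -0.0, 0, -2.62, 0.87, 0.0, -0.0, 0, -2.62, 0.87, 0.0, -0.0]
```

{"name": "send_rows", "arguments": {
  "rows": [0,-2.62,0.87,0,0,0,-2.62,0.87,0,0,0,-2.62,0.87,0,0,0,-2.62,0.87,0,0,0,-2.62,0.87,0,0,0,-2.62,0.87,0,0,0,0,0,0,0]
}}

```text
time_s: 20.8
tool_pos: [0.4741, -0.0206, 0.2206]
ee_rot: [3.116, -0.393, 0.001]
wrist_force: [0.5, 0.1, -0.3]
grip_width: 1.0
```

```bash
python3 snap.py v2; python3 - <<'E'
import cv2
f=lambda n,x,y:cv2.resize(cv2.imread(f'pics/{n}.png')[y:y+150,x:x+130],(390*1,450),interpolation=2)
cv2.imwrite('pics/c9.png',cv2.hconcat([f('v1',125,135),f('v2',268,115)]))
E
```

```text
20.85 [ 0.47508332 -0.02074791  0.22069237] -0.2509536796135153
[341.46384266 162.63011926]
```

View pics/c9.png

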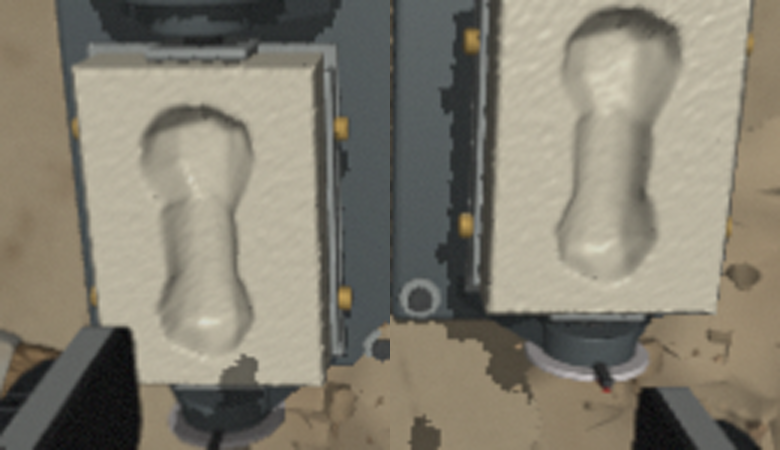

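```bash
python3 - <<'E'
import cv2,numpy as np
for n,cols,rows in(('v1',(146,162),(165,185,205)),('v1',(224,240),(165,185,205,225,245,258)),('v2',(292,312),(100,120,140,160,180,200,215)),('v2',(374,394),(100,120,140,160,180,200,215))):
  im=cv2.imread(f'pics/{n}.png')
  for r in rows: print(n,cols[0],r,im[r-1:r+2,cols[0]:cols[1]].mean((0,2)).round().astype(int).tolist())
E
```

```text
v1 146 165 [94, 72, 77, 99, 149, 168, 173, 173, 173, 174, 173, 175, 174, 175, 176, 176]
v1 146 185 [127, 124, 105, 73, 77, 102, 145, 168, 174, 174, 173, 174, 173, 174, 174, 174]
v1 146 205 [128, 128, 127, 127, 116, 77, 75, 91, 131, 171, 175, 174, 173, 173, 172, 173]
v1 224 165 [174, 176, 175, 176, 168, 118, 75, 70, 77, 125, 132, 96, 65, 109, 81, 86]
v1 224 185 [174, 175, 175, 176, 175, 147, 96, 74, 70, 77, 131, 126, 65, 73, 53, 62]
v1 224 205 [174, 174, 176, 174, 174, 162, 128, 80, 69, 74, 109, 130, 95, 72, 97, 76]
v1 224 225 [176, 175, 174, 175, 176, 177, 163, 130, 77, 69, 78, 129, 127, 69, 103, 69]
v1 224 245 [172, 173, 173, 173, 174, 175, 169, 148, 92, 67, 72, 102, 128, 98, 71, 76]
v1 224 258 [176, 176, 175, 175, 173, 175, 176, 158, 114, 81, 101, 118, 119, 117, 117, 116]
v2 292 100 [50, 51, 49, 50, 64, 94, 112, 110, 109, 110, 110, 108, 106, 105, 103, 105, 106, 106, 105, 104]
v2 292 120 [51, 50, 50, 51, 56, 55, 87, 132, 123, 66, 60, 70, 102, 142, 167, 183, 185, 181, 178, 181]
v2 292 140 [50, 49, 49, 50, 55, 72, 125, 125, 72, 61, 65, 83, 124, 165, 181, 183, 182, 182, 179, 178]
v2 29
[... 485 characters left out ...]
7, 85, 77, 84, 118, 125, 126]
v2 374 120 [188, 186, 181, 179, 180, 180, 178, 177, 176, 178, 177, 176, 171, 148, 104, 117, 123, 123, 122, 122]
v2 374 140 [177, 179, 180, 178, 177, 176, 177, 176, 175, 176, 172, 135, 99, 115, 121, 122, 121, 122, 123, 123]
v2 374 160 [176, 180, 178, 175, 177, 179, 180, 178, 169, 136, 105, 130, 131, 131, 132, 133, 134, 135, 137, 138]
v2 374 180 [175, 175, 176, 175, 176, 176, 166, 112, 123, 129, 130, 130, 131, 131, 132, 130, 130, 129, 128, 126]
v2 374 200 [174, 175, 176, 173, 157, 102, 130, 133, 132, 132, 132, 133, 132, 132, 130, 132, 132, 132, 131, 130]
v2 374 215 [177, 176, 166, 127, 132, 134, 135, 134, 134, 133, 132, 132, 130, 130, 129, 128, 128, 127, 127, 127]
```

```bash
cat > fit2.py <<'E'
from h import *
import h,pickle
from scipy.optimize import least_squares
K={n:pickle.load(open(n+'.pkl','rb')) for n in('v1','v2')}; h.campose=lambda c:K[c]
E=[('v1',-1,[(149.5,165),(151.5,185),(153.85,205)]),('v1',1,[(228.86,165),(229.43,185),(230.06,205),(231.1,225),(231.4,245),(231.75,258)]),
('v2',-1,[(304.45,120),(303.9,140),(303,160),(302.25,180),(301.4,200),(300.7,215)]),('v2',1,[(387.2,120),(384.9,140),(382.9,160),(380.5,180),(378.3,200),(376.65,215)])]
yend={'v2':(115+312/3,), 'v1':(135+383/3,)}
def res(q,pz):
  o=q[5:9].reshape(2,2);Rm=R.from_euler('z',q[3]).as_matrix()@R.from_euler('y',-q[4]).as_matrix();e=[]
  for c,s,pts in E:
    oo=o[0 if c=='v1' else 1]
    a,b=[h.proj(c,q[:3]+Rm@[s*.042,y,0])+oo for y in(-.061,.061)]
    t=(b-a)/np.linalg.norm(b-a)
    for p in pts: d=np.array(p)-a; e.append((t[0]*d[1]-t[1]*d[0])/.4)
    if s==1: e.append((a[1]-yend[c][0]+.3)/.7)
  return np.array(e+list(o.ravel()/.7)+[(q[2]-.088)/pz])
for pz in(.05,.001):
  r=least_squares(res,[.555,-.03,.088,-.25,0]+[0]*4,args=(pz,),x_scale=[.01,.01,.01,.1,.1]+[1]*4);J=np.linalg.inv(r.jac.T@r.jac)
  print(r.x.round(4),np.sqrt(np.diag(J))[:5].round(4));print((r.fun).round(1))
E
python3 fit2.py
```

```text
[ 0.5605 -0.0331  0.0824 -0.2509  0.0115 -1.8918 -0.0454  1.8227  0.0295] [0.0006 0.0009 0.0007 0.0028 0.0096]
[ 0.3 -0.   0.5 -0.9 -0.9 -0.7  0.5 -0.2 -0.2  0.   0.4  0.8  0.5  0.4
  0.2 -0.2 -0.  -0.2  0.3 -0.2 -0.2 -0.2 -0.  -2.7 -0.1  2.6  0.  -0.1]
[ 0.5605 -0.0325  0.0844 -0.2525  0.0031 -1.5143 -0.3703  1.4499 -0.1565] [0.0006 0.0009 0.0006 0.0028 0.0093]
[ 1.2  1.   1.6 -1.5 -1.4 -1.2  0.1 -0.5 -0.5  0.1  0.5  1.1  0.8  0.9
  0.7  0.4 -0.7 -0.8 -0.2 -0.6 -0.5 -0.4 -0.1 -2.2 -0.5  2.1 -0.2 -3.6]
```

Two wrist views give a tilt of 0.003 to 0.012 ± 0.01 rad, so the cast is level. The cast centre is about (0.5605, -0.0327) with yaw -0.25. I'll work out the ends of the hollow and head for the bone.

```bash
cat >> fit2.py <<'E'
x=r.x; o=x[5:9].reshape(2,2)
for c,i,a,b in(('v1',0,(192.3,170),(194,253.3)),('v2',1,(344.7,117.3),(339,208.3))):
  for oo in (o[i],0*o[i]):
    A,B=[h.onz(c,(np.array(p)-oo)/[512,384],.088) for p in(a,b)]; m=(A+B)/2
    print(c,A.round(4),B.round(4),'len',np.linalg.norm(A-B).round(4),'mid',m.round(4),'ang',np.arctan2(*(A-B)[1::-1]).round(3))
E
python3 fit2.py | tail -4; python3 -c "
from h import *
plan([.508,.365,.19],-.17,9)"
```

```text
v1 [0.5763 0.0127 0.088 ] [ 0.5485 -0.0787  0.088 ] len 0.0955 mid [ 0.5624 -0.033   0.088 ] ang 1.276
v1 [0.5749 0.0134 0.088 ] [ 0.547  -0.0778  0.088 ] len 0.0954 mid [ 0.5609 -0.0322  0.088 ] ang 1.275
v2 [0.5698 0.0142 0.088 ] [ 0.5472 -0.0782  0.088 ] len 0.0951 mid [ 0.5585 -0.032   0.088 ] ang 1.331
v2 [0.5712 0.014  0.088 ] [ 0.5488 -0.0784  0.088 ] len 0.0951 mid [ 0.56   -0.0322  0.088 ] ang 1.332
[0, -0.71, -4.24, 0.34, -0.009, 0, -0.67, -4.25, 0.34, -0.009, 0, -0.63, -4.26, 0.34, -0.009, 0, -0.6, -4.26, 0.34, -0.009, 0, -0.56, -4.27, 0.34, -0.009, 0, -0.52, -4.27, 0.34, -0.009, 0, -0.48, -4.28, 0.34, -0.009, 0, -0.44, -4.28, 0.34, -0.009, 0, -0.4, -4.28, 0.34, -0.009]
```

{"name": "send_rows", "arguments": {
  "rows": [0,-0.71,-4.24,0.34,-0.009,0,-0.67,-4.25,0.34,-0.009,0,-0.63,-4.26,0.34,-0.009,0,-0.6,-4.26,0.34,-0.009,0,-0.56,-4.27,0.34,-0.009,0,-0.52,-4.27,0.34,-0.009,0,-0.48,-4.28,0.34,-0.009,0,-0.44,-4.28,0.34,-0.009,0,-0.4,-4.28,0.34,-0.009,0,0,0,0,0]
}}

```text
time_s: 22.1
tool_pos: [0.5066, 0.3695, 0.1883]
ee_rot: [-3.129, 0.258, 0.005]
wrist_force: [-0.0, 1.2, 0.1]
grip_width: 1.0
```

```bash
python3 - <<'E'
from h import *
s=robot.state();print(s['time_s'],s['tool_pos'],alpha()[0],s['joint_positions'].round(2))
w=robot.get_image('wrist');cv2.imwrite('pics/w10.png',w);print(proj('wrist',[.507,.37,.02]))
for n,z in dict(big_end=0,small_end=0,bone_waist=.021,toe_bone=0).items():
  for r in robot.pinpoint(n,'wrist')[:2]: print(n,round(r['score'],2),np.round(np.array(r['xy'])*[512,384]),onz('wrist',r['xy'],z).round(4))
# outline: pale pixels
hsv=cv2.cvtColor(w,cv2.COLOR_BGR2HSV)
q=proj('wrist',[.507,.37,.015]).astype(int)
cv2.imwrite('pics/w10z.png',cv2.resize(w[max(0,q[1]-90):q[1]+90,q[0]-100:q[0]+100],(600,540),interpolation=2));print(q)
E
```

```text
22.1 [0.50655984 0.36947465 0.18834636] -0.1645730609172098 [-0.15  0.5  -0.77  1.35  0.34  1.42 -1.08]
[258.575624   164.75777059]
big_end 0.83 [260. 140.] [0.5139 0.3928 0.    ]
big_end 0.58 [304.   2.] [0.5851 0.5311 0.    ]
small_end 0.94 [261.  37.] [0.5347 0.5024 0.    ]
small_end 0.55 [261. 190.] [0.506  0.3312 0.    ]
bone_waist 0.91 [262. 175.] [0.5105 0.3536 0.021 ]
bone_waist 0.66 [282.  14.] [0.5595 0.5158 0.021 ]
toe_bone 0.62 [284.  12.] [0.5648 0.5217 0.    ]
toe_bone 0.61 [260. 165.] [0.5102 0.3605 0.    ]
[255 160]
```

View pics/w10z.png

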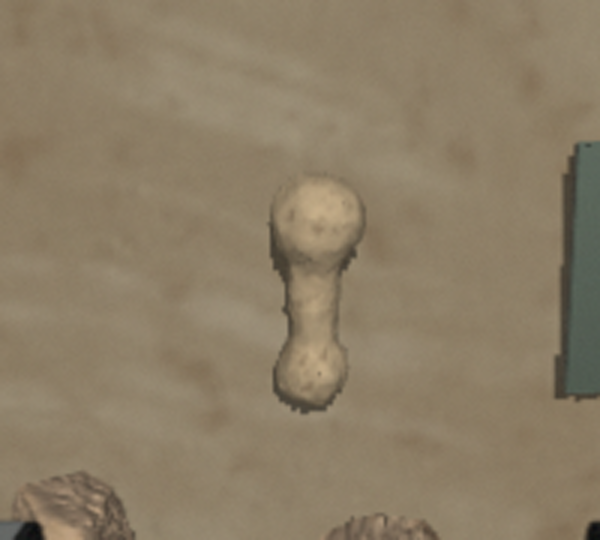

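The zoom shows the pale bone with its big end at the top (318,220), its waist at (314,308) and its small end at (311,372). It is unmistakably the pale one. Now the pixel positions.

```bash
python3 - <<'E'
from h import *
f=lambda u,v,z:onz('wrist',((u/3+155-.33)/512,(v/3+70-.33)/384),z)
b,s,w,bt,st=f(318,220,.016),f(311,372,.013),f(314,308,.02),f(318,175,.014),f(308,410,.011)
print(b.round(4),s.round(4),w.round(4),bt.round(4),st.round(4),np.linalg.norm((b-s)[:2]),np.linalg.norm((bt-st)[:2]))
d=(bt-st)[:2];print('ang',np.arctan2(d[1],d[0]),np.arctan2(*(b-s)[1::-1]),'mid',((bt+st)/2).round(4))
a=np.arctan2(d[1],d[0]);u=d/np.linalg.norm(d);m=((bt+st)/2)[:2]-.003*u;print('grasp',m)
plan([*m,.09],a-np.pi/2,4)
E
```

```text
[0.516  0.3892 0.016 ] [0.5027 0.3294 0.013 ] [0.5087 0.3567 0.02  ] [0.5188 0.4056 0.014 ] [0.4985 0.313  0.011 ] 0.06127169412790857 0.0948105513737489
ang 1.3551262803120483 1.3524881311579817 mid [0.5087 0.3593 0.0125]
grasp [0.50804141 0.35639021]
[0, -0.01, 0.18, 2.5, 0.011, 0, -0.01, 0.18, 2.5, 0.011, 0, -0.0, 0.18, 2.5, 0.011, 0, -0.0, 0.18, 2.5, 0.011]
```

{"name": "send_rows", "arguments": {
  "rows": [0,0,0.18,2.5,0.013,0,0,0.18,2.5,0.013,0,0,0.18,2.5,0.013,0,0,0.18,2.5,0.013,0,0,0,2.5,0,0,0,0,2.5,0,0,0,0,2.5,0,0,0,0,0,0]
}}

```text
time_s: 23.35
tool_pos: [0.5071, 0.355, 0.0133]
ee_rot: [3.119, -0.352, -0.003]
wrist_force: [-0.1, -0.1, -0.9]
grip_width: 0.998
```

```bash
python3 - <<'E'
from h import *
s=robot.state();print(s['time_s'],s['tool_pos'],alpha()[0])
plan([.5085,.3565,-.024],-.217,3)
E
```

```text
23.35 [0.50708876 0.35501595 0.01329922] -0.22481757086593612
[0, 0.04, -0.06, 1.24, -0.003, 0, 0.04, -0.06, 1.24, -0.003, 0, 0.04, -0.06, 1.24, -0.003]
```

{"name": "send_rows", "arguments": {
  "rows": [0,0.04,-0.06,1.24,0,0,0.04,-0.06,1.24,0,0,0.04,-0.06,1.24,0,0,0,0,0,0,0.5,0,0,0,0,0.5,0,0,0,0]
}}

```text
time_s: 24.1
tool_pos: [0.5093, 0.3591, -0.0218]
ee_rot: [-3.121, 0.349, -0.001]
wrist_force: [0.4, 0.5, 0.5]
grip_width: 0.604
```

{"name": "send_rows", "arguments": {
  "rows": [0.5,0,0.2,0.1,0,1,0,0,0,0,1,0,0,0,0,1,0,0,0,0,1,0,0,0,0,1,0,0,0,0],
  "squeeze": 40
}}

```text
time_s: 24.85
tool_pos: [0.5087, 0.3568, -0.0231]
ee_rot: [-3.122, 0.35, -0.001]
wrist_force: [-0.9, -2.4, 5.2]
grip_width: 0.218
```

{"name": "send_rows", "arguments": {
  "rows": [1,0,0,-1,0,1,0,0,-3,0,1,0,0,-4,0,1,0,0,-4,0,1,0,0,-4,0,1,0,0,-3,0,1,0,0,-1,0,1,0,0,0,0]
}}

```text
time_s: 25.85
tool_pos: [0.5086, 0.3569, 0.1766]
ee_rot: [-3.122, 0.349, -0.0]
wrist_force: [0.1, -0.1, -1.9]
grip_width: 0.227
```

```bash
python3 - <<'E'
from h import *
s=robot.state();print(s['time_s'],s['tool_pos'],alpha()[0],s['grip_width'],s['wrist_force'])
w=robot.get_image('wrist');cv2.imwrite('pics/w11.png',w)
T=robot.get_image('scene');cv2.imwrite('pics/s11.png',T)
for n in('big_end','small_end','bone_waist'):
  for c in('wrist','scene'):
    print(n,c,[(round(r['score'],2),np.round(np.array(r['xy'])*[512,384])) for r in robot.pinpoint(n,c)[:3]])
print('tip',proj('wrist',s['tool_pos']+[0,0,.031]),proj('scene',s['tool_pos']+[0,0,.031]))
plan([.555,-.036,.17],-.255,12,1)
E
```

```text
25.85 [0.5085746  0.35694956 0.176565  ] -0.22287423008621596 0.2269476558781679 [ 0.10822215 -0.09623826 -1.89113213]
big_end wrist []
big_end scene [(0.83, array([147., 270.])), (0.74, array([208., 214.])), (0.6, array([325., 154.]))]
small_end wrist [(0.9, array([259., 276.])), (0.68, array([247.,  22.]))]
small_end scene [(0.86, array([233., 208.])), (0.6, array([168., 280.])), (0.51, array([305., 153.]))]
bone_waist wrist [(0.82, array([263., 254.]))]
bone_waist scene [(0.82, array([312., 148.])), (0.74, array([155., 273.])), (0.65, array([218., 204.]))]
tip [259.38126562 247.99864566] [222.60818483 206.19478312]
[1, 1.1, 3.11, 0.05, 0.003, 1, 1.11, 3.1, 0.05, 0.003, 1, 1.12, 3.1, 0.05, 0.003, 1, 1.13, 3.1, 0.05, 0.003, 1, 1.14, 3.09, 0.05, 0.003, 1, 1.14, 3.09, 0.05, 0.003, 1, 1.15, 3.09, 0.05, 0.003, 1, 1.16, 3.08, 0.05, 0.003, 1, 1.17, 3.08, 0.05, 0.003, 1, 1.18, 3.08, 0.05, 0.003]
[1, 1.19, 3.07, 0.05, 0.003, 1, 1.19, 3.07, 0.05, 0.003]
```

The bone is held and lifted. Its underside is about 23 mm above the reported TCP. I'll carry it high, with its underside near 0.19 m, to above the cast.

{"name": "send_rows", "arguments": {
  "rows": [1,0.6,1.6,0,0.003,1,1.11,3.1,0.05,0.003,1,1.12,3.1,0.05,0.003,1,1.13,3.1,0.05,0.003,1,1.14,3.09,0.05,0.003,1,1.14,3.09,0.05,0.003,1,1.15,3.09,0.05,0.003,1,1.16,3.08,0.05,0.003,1,1.17,3.08,0.05,0.003,1,1.18,3.08,0.05,0.003]
}}

```text
time_s: 27.5
tool_pos: [0.5452, 0.0429, 0.1722]
ee_rot: [3.116, -0.399, 0.001]
wrist_force: [1.4, 1.0, 0.1]
grip_width: 0.221
```

{"name": "send_rows", "arguments": {
  "rows": [1,1.19,3.07,0.05,0.003,1,1.19,3.07,0.05,0.003,1,0.6,1.5,0,0,1,0,0,0,0,1,0,0,0,0]
}}

```text
time_s: 28.12
tool_pos: [0.5548, -0.0344, 0.1713]
ee_rot: [-3.115, 0.403, -0.0]
wrist_force: [-0.3, 0.6, 0.3]
grip_width: 0.219
```

```bash
python3 - <<'E'
from h import *
s=robot.state();print(s['time_s'],s['tool_pos'],alpha()[0],s['grip_width'])
plan([.5597,-.0347,.115],-.26,4,1)
E
```

```text
28.125 [ 0.55483444 -0.03440445  0.17128923] -0.25703606049254385 0.2185952344864869
[1, 0.12, -0.02, 1.41, 0.001, 1, 0.12, -0.02, 1.41, 0.001, 1, 0.12, -0.02, 1.41, 0.001, 1, 0.12, -0.02, 1.41, 0.001]
```

{"name": "send_rows", "arguments": {
  "rows": [1,0.12,-0.02,1.41,0.001,1,0.12,-0.02,1.41,0.001,1,0.12,-0.02,1.41,0.001,1,0.12,-0.02,1.41,0,1,0,0,0,0,1,0,0,0,0]
}}

```text
time_s: 28.88
tool_pos: [0.56, -0.0365, 0.115]
ee_rot: [-3.114, 0.41, -0.001]
wrist_force: [-0.3, -0.7, -0.7]
grip_width: 0.217
```

```bash
python3 - <<'E'
from h import *
s=robot.state();print(s['time_s'],s['tool_pos'],alpha()[0],s['grip_width'])
w=robot.get_image('wrist');T=robot.get_image('top');S=robot.get_image('scene')
for n,im in(('w12',w),('t12',T),('s12',S)):cv2.imwrite(f'pics/{n}.png',im)
zb=s['tool_pos'][2]+.0231
for n,z in dict(big_end=zb,small_end=zb,bone_waist=zb+.021,big_hollow=.088,small_hollow=.088).items():
  for c in('wrist','scene','top'):
    print(n,c,[(round(r['score'],2),np.round(np.array(r['xy'])*[512,384]),onz(c,r['xy'],z).round(4)) for r in robot.pinpoint(n,c)[:3] if abs(onz(c,r['xy'],z)[1]+.03)<.08])
cv2.imwrite('pics/c12.png',cv2.hconcat([cv2.resize(w[140:340,170:350],(405,450),interpolation=2),cv2.resize(S[130:220,310:400],(395,450)[:2],interpolation=2)]))
E
```

```text
28.875 [ 0.56004052 -0.03645155  0.11498188] -0.2618771509631286 0.21702153756321688
big_end wrist [(0.79, array([457., 164.]), array([ 0.6699, -0.0215,  0.1381])), (0.66, array([262., 176.]), array([ 0.5711, -0.0021,  0.1381]))]
big_end scene [(0.75, array([325., 149.]), array([0.6279, 0.0214, 0.1381])), (0.73, array([347., 157.]), array([ 0.5777, -0.0119,  0.1381]))]
big_end top [(0.59, array([356., 136.]), array([ 0.7267, -0.0406,  0.1381])), (0.56, array([344., 196.]), array([ 0.573 , -0.002 ,  0.1381]))]
small_end wrist [(0.87, array([259., 278.]), array([ 0.5542, -0.0585,  0.1381])), (0.6, array([477., 100.]), array([0.682 , 0.0078, 0.1381]))]
small_end scene [(0.61, array([367., 159.]), array([ 0.547 , -0.0489,  0.1381]))]
small_end top [(0.66, array([365., 203.]), array([ 0.5544, -0.0565,  0.1381])), (0.51, array([336., 127.]), array([0.748 , 0.0118, 0.1381]))]
bone_waist wrist [(0.81, array([484., 132.]), array([ 0.6696, -0.0026,  0.1591]))]
bone_waist scene []
bone_waist top [(0.65, array([355., 198.]), array([ 0.5645, -0.0275,  0.1591])), (0.52, array([345., 128.]), array([ 0.7413, -0.0087,  0.1591]))]
big_hollow wrist [(0.42, array([262., 252.]), array([ 0.5532, -0.0693,  0.088 ]))]
big_hollow scene []
big_hollow top [(0.76, array([337., 197.]), array([0.5747, 0.0066, 0.088 ])), (0.37, array([352., 202.]), array([ 0.5606, -0.0339,  0.088 ]))]
small_hollow wrist []
small_hollow scene [(0.96, array([364., 173.]), array([ 0.547 , -0.0519,  0.088 ])), (0.38, array([359., 150.]), array([ 0.6298, -0.0942,  0.088 ])), (0.26, array([358., 172.]), array([ 0.5567, -0.04  ,  0.088 ]))]
small_hollow top [(0.75, array([363., 204.]), array([ 0.5561, -0.0636,  0.088 ]))]
```

View pics/c12.png

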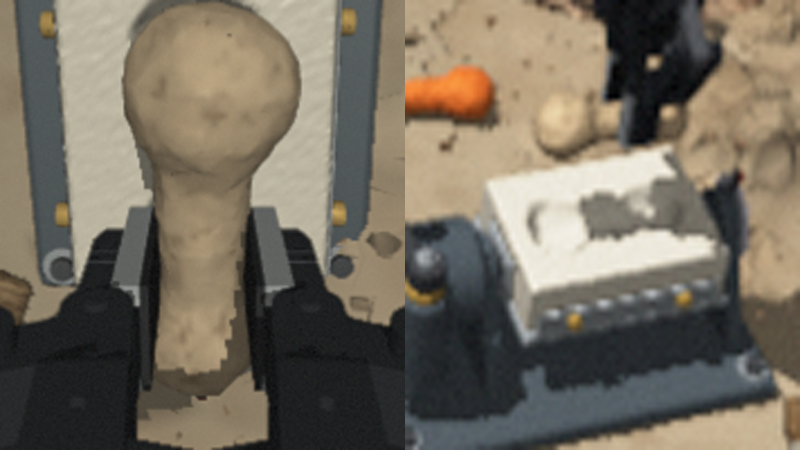

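The picture shows the bone gripped at the waist, roughly level, above the cast, with its big end toward the crank. The big lobe centre (212 against a camera midline of about 200) sits slightly clockwise. I'll do one quick numeric check along the axis.

```bash
python3 - <<'E'
from h import *
f=lambda u,v,z:onz('wrist',((u/2.25+170-.3)/512,(v/2.25+140-.3)/384),z).round(4)
print('tip',f(208,2,.148),'bigc',f(212,88,.153),'waist',f(202,250,.158),'small',f(197,350,.15))
a=np.pi/2-.2617-.05
for m in((.5606,-.034),(.5627,-.0303)): print('pred tip',np.array(m)+.046*np.array([np.cos(a),np.sin(a)]))
plan([.5585,-.0365,.076],-.212,4,1)
E
```

```text
tip [0.5756 0.0167 0.148 ] bigc [5.72e-01 3.00e-04 1.53e-01] waist [ 0.5612 -0.0319  0.158 ] small [ 0.5522 -0.061   0.15  ]
pred tip [0.57470715 0.00978343]
pred tip [0.57680715 0.01348343]
[1, -0.03, 0.01, 0.97, -0.012, 1, -0.03, 0.01, 0.97, -0.012, 1, -0.03, 0.01, 0.97, -0.012, 1, -0.03, 0.01, 0.97, -0.012]
```

{"name": "send_rows", "arguments": {
  "rows": [1,-0.03,0.07,0.97,-0.012,1,-0.03,0.07,0.97,-0.012,1,-0.03,0.07,0.97,-0.012,1,-0.03,0.07,0.97,-0.012,1,0,0,0,0,1,0,0,0,0,1,0,0,0,0]
}}

```text
time_s: 30.65
tool_pos: [0.5583, -0.0389, 0.0764]
ee_rot: [-3.124, 0.335, -0.001]
wrist_force: [0.3, 0.2, -0.7]
grip_width: 0.221
```

```bash
python3 - <<'E'
from h import *
s=robot.state();print(s['time_s'],s['tool_pos'],alpha()[0],s['grip_width'],s['wrist_force'])
w=robot.get_image('wrist');T=robot.get_image('top');S=robot.get_image('scene')
for n,im in(('w13',w),('t13',T),('s13',S)):cv2.imwrite(f'pics/{n}.png',im)
zb=s['tool_pos'][2]+.0231
for n,z in dict(big_end=zb,small_end=zb,big_hollow=.088,small_hollow=.088,bed_face=.088).items():
  for c in('wrist','scene','top'):
    print(n,c,[(round(r['score'],2),onz(c,r['xy'],z).round(4)) for r in robot.pinpoint(n,c)[:3] if np.linalg.norm(onz(c,r['xy'],z)[:2]-[.56,-.03])<.08])
cv2.imwrite('pics/c13.png',cv2.hconcat([cv2.resize(w[120:320,170:350],(405,450),interpolation=2),cv2.resize(S[140:210,325:395],(395,450),interpolation=2)]))
E
```

```text
30.65 [ 0.55831809 -0.0389049   0.07637281] -0.21398950604077174 0.22104787542343263 [ 0.25693443  0.18050951 -0.74752703]
big_end wrist [(0.79, array([ 0.5686, -0.0034,  0.0995]))]
big_end scene [(0.61, array([ 0.5378, -0.0535,  0.0995])), (0.58, array([ 0.5685, -0.0061,  0.0995]))]
big_end top [(0.7, array([ 0.5664, -0.0037,  0.0995]))]
small_end wrist [(0.58, array([ 0.5524, -0.0611,  0.0995]))]
small_end scene [(0.58, array([ 0.5552, -0.0644,  0.0995]))]
small_end top [(0.48, array([ 0.5583, -0.0578,  0.0995]))]
big_hollow wrist [(0.41, array([ 0.5663, -0.0065,  0.088 ]))]
big_hollow scene [(0.9, array([ 0.5614, -0.0086,  0.088 ]))]
big_hollow top [(0.92, array([ 0.5582, -0.0011,  0.088 ])), (0.68, array([ 0.5545, -0.0632,  0.088 ]))]
small_hollow wrist []
small_hollow scene [(0.76, array([ 0.5518, -0.064 ,  0.088 ])), (0.25, array([ 0.5613, -0.0666,  0.088 ]))]
small_hollow top [(0.83, array([ 0.5631, -0.0627,  0.088 ])), (0.35, array([ 0.5601, -0.0688,  0.088 ]))]
bed_face wrist []
bed_face scene [(0.68, array([ 0.5619, -0.0342,  0.088 ])), (0.24, array([ 0.559 , -0.0593,  0.088 ]))]
bed_face top [(0.73, array([ 0.558 , -0.0296,  0.088 ]))]
```

The bone ends are at (0.568, -0.0045) and (0.555, -0.061). The hollows are at (0.5675, -0.005) and (0.553, -0.061), so they agree within about 3 mm. The wrist force shows no contact, so I'll hand it in.

```bash
python3 -c "
from station import robot
print(robot.job_done()); s=robot.state(); print(s['time_s'],s['tool_pos'],s['grip_width'],s['wrist_force'])"
```

```text
the job is handed in; nothing more can be done
None
the job is handed in; nothing more can be done
```

I wound the cast level, then picked up the pale toe bone and carried it high over the stones and bottle. I handed in at about 31 s with the bone still held above its hollow.

- **Cast tilt:** I wound the crank about 690° clockwise in two grips. A two-view edge fit gave a remaining tilt of 0.003–0.012 ± 0.01 rad, against a limit of 0.06.
- **Bone over hollow:** averaged over the cameras, the big and small ends sit within about 3 mm of their hollows. Single camera readings scattered by 5–8 mm, and the hollow detections were partly hidden by the bone and gripper.
- **Height:** the underside should be about 11 mm above the cast face. This comes from the arm's height and the grasp on the bench, not a direct measurement. My fit put the face 4–5 mm lower than the stated 88 mm, so the gap could be nearer 15–16 mm.
- **Bone level:** the last picture I saw, from a little higher up, suggested the small end might hang a few millimetres low (about 0.07 rad, limit 0.17). I did not measure this more closely.
- **Contact and grip:** the wrist force was unchanged from the free carry, so the bone was not touching anything. The gripper opening was steady on the waist.

**What went wrong on the way:**
- The finger ends sit about 31 mm short of the reported tool point. My first grip on the crank handle closed just above it, and I corrected for the offset from then on.
- My first tilt reading was too low, so I had to grip the handle again and wind a further 90°.
- The last picture could not be viewed because the limit was reached, so the final check rests on numbers only. I also did not re-measure the stones and bottle after the carry.

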